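# Lay the box of weights back down on the weighing slab

### The job

The wooden box of weights has been left standing on its hinged edge against the side of the low stone slab. Push it high on its lid so that it tips over the slab's edge, without lifting it, and lies flat on the slab on its bottom with the lid up, still in line with the slab edge it stood against. Leave the cardboard carton on the other side of the slab standing where it is.

Things in the scene. Friction and masses are not known exactly. Their poses are not given: they have to be found in the camera images.
- weight_box_center (a point): Centre of the dark wooden box of weights (lid fixed shut, 0.4-0.8 kg), 85 x 164 x 55 mm along own x, y, z; z points out of the lid, -x is the side with the brass catch. At the start it stands catch side up on the bench, 85 mm high, centre at 42 mm, its bottom facing the slab's left side 0.5-4 mm away, its lid (own z, level) facing away. Lying on the slab, lid up: centre at 40 mm.
- slab: Low pale stone slab, fixed, 200 x 220 mm along own x, y, top 12 mm above the bench; the stop for the box's base. Origin at the centre of its underside; x ahead of the robot within 30 degrees, y left. The box stands at its left side (own y = +110 mm). A crucible and a small weighing bottle, at most 65 mm above the bench, stand on its right half, beyond where the box falls.
- carton: Upright plain cardboard carton (0.25 kg), 110 x 50 x 90 mm along own x, y, z, standing loose on the bench by the slab's right side (own y = -110 mm), about as high as the wooden box. Origin at the centre of its underside, z up. To be left alone.

How it is judged:
By the outcome, as a careful person would: the job done as asked, in the order asked, and still so for the second after the job is handed in, with the robot touching nothing.
It also fails if it takes over 29 s, if anything falls off the work surface, if the arm or the gripper's body presses on something with over 40 N, if the wrist force passes 120 N, or if a joint passes its speed limit or range.

### The arm

A 6-joint arm with a two-finger parallel gripper is mounted at the origin on a cart in front of the work surface, level with it; the furniture and walls round the work are solid. World frame = base frame: x ahead of the robot, y to its left, z up, the work surface at z = 0. Lengths are in m, angles in degrees, forces in N, time in s.
With the tool pointing down it reaches from about 0.35 to 0.875 m from the base axis. Payload 4.2 kg.
Tool frame: the origin (TCP) lies at the very end of the fingers, on their centre line; the grasp point (between the pads) lies 19 mm behind it (arm.hold_point_z is the distance from the TCP to the grasp point, in m); z points along the fingers, x is the direction in which the jaws open and shut, and the axes are right-handed (so a half turn about z gives the same grasp; the last joint's range is limited). The gripper opens to 87 mm and grips with 3 to 60 N. Pads are 19 mm wide; open, the fingers measure 117 mm over their backs; the gripper's body (75 mm by 190 mm) begins 51 mm behind the grasp point.
Start: joints at [87.926, 22.042, 0.453, 0, -68.411, -14.817], TCP at [0.182, 0.598, 0.223] pointing down, gripper open.
Joint ranges: [-179.83, 179.83], [-69.29, 118.12], [-61.27, 80.66], [-181.25, 117.63], [-171.15, -9.14], [-177.46, 177.46]. Speed limits (degrees/s): [159.86, 159.86, 180, 180, 180, 180].

### API

Orientations are given as [roll, pitch, yaw] about the fixed x, y, z axes, in that order (R = Rz(yaw) Ry(pitch) Rx(roll)).
In Python, from bench import arm gives the robot as it stands. Calls block until the motion is done:
- arm.move_to(position, orientation): joint-space move of the TCP to a pose.
- arm.servo_line(position, max_speed=0.15, ori=None, force_limit=None): straight line of the TCP; ori=None keeps the orientation; max_speed is the mean speed in m/s. With force_limit (N) it stops when the force on the tool has changed by that much, and returns True; else False.
- arm.move_joints(angles): joint-space move.
- arm.set_gripper(opening, grasp_force=None): finger opening in m; grasp_force is the grip in N (None keeps the last); returns when the fingers have stopped.
- arm.dwell(seconds).
- arm.inverse_kinematics(position, orientation): joint angles nearest the present ones, or None.
- arm.grab_frame(name): name is "side" or "top" or "wrist"; returns a dict with "frame" (420x560x3 uint8, red, green, blue), "fx", "fy", "cx", "cy" (pixels), "k1" (the pictures are not rectified: a ray, as slopes to the right and down, at radius r is drawn at 1 + k1 r^2 times it, then the intrinsics apply), "T" (4x4, takes a point from camera to world coordinates); the wrist camera has in their place "T_tool_cam" (4x4, takes a point from camera to tool coordinates, whose origin is the TCP and whose axes are the tool frame's). Camera axes: x right, y down, z forward; pixel columns grow to the right and rows downward; lengths in m; the calibration is good to about 2 mm. A picture is of the moment at which its call begins: read the wrist's pose just before it. There is no depth.
A pose or a line that the arm cannot do raises arm.MotionError and nothing moves.
- arm.hand_in(): hands the job in, once; it reports no verdict.
Readings, each from a call of its own:
- arm.get_t(): time.
- arm.get_joints(): joint angles.
- arm.get_joint_vel(): joint speeds.
- arm.get_joint_efforts(): joint torques, N m.
- arm.get_eef_pos(): TCP position.
- arm.get_tcp_rot(): TCP orientation.
- arm.get_force(): force on the tool from outside, world axes, zero at the start.
- arm.get_ft_torque(): the same for the moment, N m.
- arm.get_finger_gap(): finger opening in m.
Only numpy, scipy, OpenCV 4.12 (cv2) and the standard library are available. Lean on these libraries where they do the work, as an engineer would, in place of code of your own. Each camera call takes 0.05 s, during which the arm holds its last target.

## Working session

There is one attempt and no reset: what is moved stays moved. The work goes in short steps, each a Python script; the robot and the scene stay as the last script left them, time stands still between calls to the robot, and variables do not carry over. Pictures are saved under pics/ and viewed, and the job is handed in when it is done.

```bash
mkdir -p pics; ls
cat > h.py <<'E'
import numpy as np,cv2,json,pickle
from bench import arm
def shot(n,fn):
    d=arm.grab_frame(n); cv2.imwrite('pics/'+fn,d['frame'][:,:,::-1]); pickle.dump(d,open('pics/'+fn+'.pkl','wb')); return d
def ray(d,u,v,T=None):
    K=np.array([[d['fx'],0,d['cx']],[0,d['fy'],d['cy']],[0,0,1.]])
    p=cv2.undistortPoints(np.array([[[u,v]]],float),K,np.array([d['k1'],0,0,0,0.]))[0,0]
    T=d['T'] if T is None else T
    T=np.array(T)
    return T[:3,3],T[:3,:3]@np.array([p[0],p[1],1])
def onz(d,u,v,z,T=None):
    o,r=ray(d,u,v,T); return o+r*(z-o[2])/r[2]
def proj(d,P,T=None):
    T=np.array(d['T'] if T is None else T); R=T[:3,:3];c=R.T@(np.array(P)-T[:3,3]); a=c[:2]/c[2]; a=a*(1+d['k1']*(a@a))
    return d['fx']*a[0]+d['cx'],d['fy']*a[1]+d['cy']
E
python3 - <<'E'
from h import *
for n in('side','top'):
    d=shot(n,n+'0.png'); print(n,np.round(d['T'],3).tolist(),d['k1'],d['fx'])
print(arm.get_t(),arm.get_tcp_rot())
E
```

```text
pics
side [[0.88, -0.199, 0.432, 0.023], [-0.475, -0.367, 0.8, -0.831], [-0.001, -0.909, -0.417, 0.492], [0.0, 0.0, 0.0, 1.0]] -0.09838866268323092 511.59767058462
top [[0.03, -0.985, 0.168, 0.357], [-1.0, -0.031, -0.0, 0.055], [0.005, -0.168, -0.986, 0.907], [0.0, 0.0, 0.0, 1.0]] -0.10987978990442847 393.82841711584206
0.1 [-1.79994522e+02 -1.10920743e-01 -1.06900778e+02]
```

View pics/side0.png

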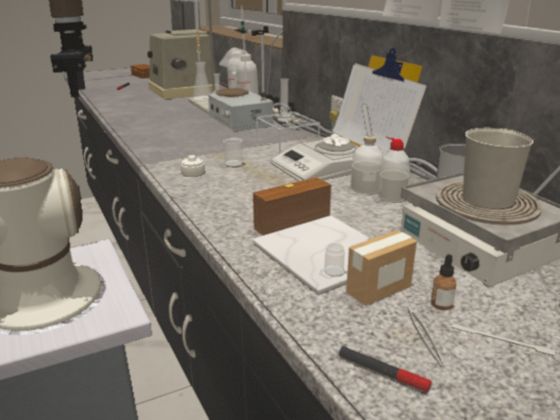

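View pics/top0.png

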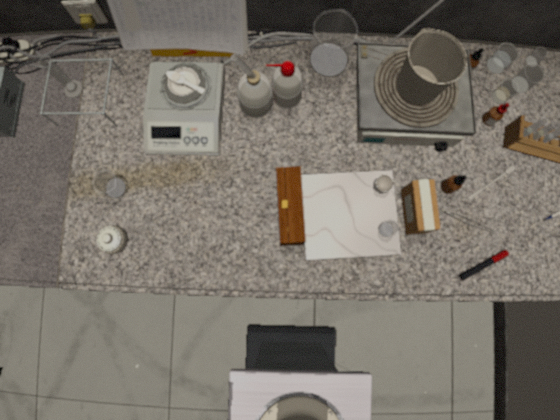

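The top view shows the box at about (278–303, 167–245), the slab at about (303–400, 170–258) and the carton at about (403–438, 178–233). The crucible and bottle are at (383,184) and (388,230). Next I'll measure corners.

Run:
```python
from h import *
d=pickle.load(open('pics/top0.png.pkl','rb'));f=d['frame']
c=f[150:270,260:450]; cv2.imwrite('pics/crop0.png',cv2.resize(c,None,fx=4,fy=4,interpolation=cv2.INTER_CUBIC)[:,:,::-1])
hsv=cv2.cvtColor(f,cv2.COLOR_RGB2HSV)
m=cv2.inRange(hsv,(0,110,30),(20,255,160)); m[:, :265]=0;m[:,320:]=0;m[:155]=0;m[260:]=0
m=cv2.morphologyEx(m,cv2.MORPH_CLOSE,np.ones((5,5)))
cs=max(cv2.findContours(m,0,1)[0],key=cv2.contourArea);print(cv2.boundingRect(cs),cv2.contourArea(cs))
b=cv2.boxPoints(cv2.minAreaRect(cs));
for p in b: print('box',p,onz(d,*p,.085).round(4))
g=f.astype(int);m=((g.min(2)>165)).astype(np.uint8)*255; m[:,:295]=0;m[:,405:]=0;m[:160]=0;m[265:]=0
m=cv2.morphologyEx(m,cv2.MORPH_OPEN,np.ones((3,3)))
m=cv2.morphologyEx(m,cv2.MORPH_CLOSE,np.ones((9,9)))
cs=max(cv2.findContours(m,0,1)[0],key=cv2.contourArea);print(cv2.boundingRect(cs),cv2.contourArea(cs))
for p in cv2.boxPoints(cv2.minAreaRect(cs)): print('slab',p,onz(d,*p,.012).round(4))
```

```text
(276, 166, 29, 79) 1765.5
box [275.27704 167.36337] [0.5932 0.0701 0.085 ]
box [299.5443 165.8226] [0.5984 0.0177 0.085 ]
box [304.46173 243.27228] [0.431  0.0037 0.085 ]
box [280.19446 244.81305] [0.4262 0.0543 0.085 ]
(303, 171, 96, 88) 6538.5
slab [301.88782 174.75563] [0.5983 0.0084 0.012 ]
slab [394.35663 170.13219] [ 0.6175 -0.2116  0.012 ]
slab [398.55365 254.07234] [ 0.4187 -0.2178  0.012 ]
slab [306.08484 258.6958 ] [ 0.4027 -0.0053  0.012 ]
```

View pics/crop0.png

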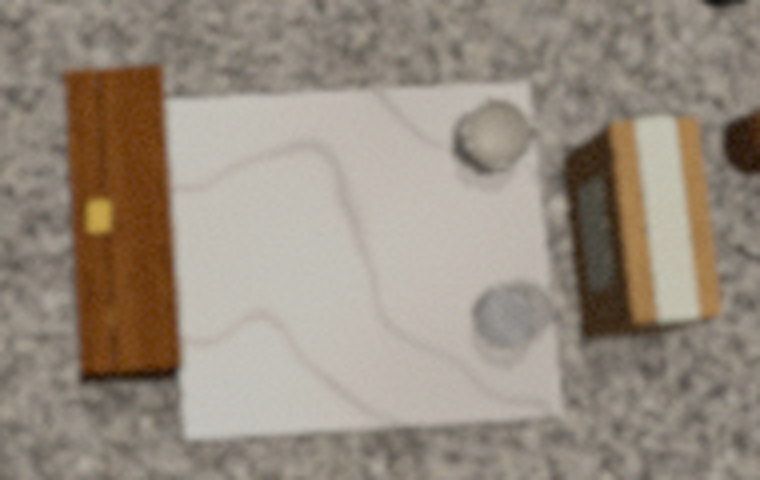

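Run:
```python
from h import *
d=pickle.load(open('pics/top0.png.pkl','rb'))
def P(u,v,z): return onz(d,260+u/4-.4,150+v/4-.4,z)[:2]
B=[P(66,72,.085),P(161,66,.085),P(178,372,.085),P(82,377,.085)]
S=[P(530,83,.012),P(560,413,.012),P(184,439,.012)]
ang=lambda a,b:np.degrees(np.arctan2(*(b-a)[::-1]))
print('B',np.round(B,4),'ctr',np.mean(B,0),ang(B[3],B[0]),ang(B[2],B[1]),np.linalg.norm(B[1]-B[2]),np.linalg.norm(B[0]-B[1]))
print('S',np.round(S,4),ang(S[1],S[0]),ang(S[1],S[2])-90,np.linalg.norm(S[0]-S[1]),np.linalg.norm(S[1]-S[2]))
s=pickle.load(open('pics/side0.png.pkl','rb'))
f=s['frame'];cv2.imwrite('pics/crops0.png',cv2.resize(f[160:320,230:430],None,fx=3.7,fy=3.7,interpolation=cv2.INTER_CUBIC)[:,:,::-1])
for b in B: print('proj in side',np.round((np.array(proj(s,[*b,.085]))-[230,160])*3.7))
for b in S: print('projS in side',np.round((np.array(proj(s,[*b,.012]))-[230,160])*3.7))
for n,y in (('a',4),('b',-176)):
    print(arm.inverse_kinematics([.51,.11,.075],[180,0,y]),arm.inverse_kinematics([.51,-.04,.09],[180,0,y]))
print(onz(d,287,70,.13),onz(d,372,140,.05))
```

```text
B [[0.5928 0.0683]
 [0.5978 0.017 ]
 [0.4324 0.0045]
 [0.4282 0.0546]] ctr [0.51279562 0.03609728] 4.764329370057324 4.34233641475358 0.1659100132118779 0.05152872221583343
S [[ 0.6167 -0.2061]
 [ 0.4216 -0.2203]
 [ 0.4011 -0.0043]] 4.13872585587766 5.401817391514726 0.19564141446225256 0.21695908364153316
proj in side [313.  57.]
proj in side [367.  83.]
proj in side [121. 145.]
proj in side [ 75. 115.]
projS in side [634. 354.]
projS in side [323. 471.]
projS in side [ 79. 286.]
[ 30.00724406  21.34364207 -25.02450288   0.         -43.63185505
 153.99275594] [ 13.71775264  19.30306579 -25.50965771   0.         -45.1872765
 170.28224736]
[ 30.00724406  21.34364207 -25.02450288   0.         -43.63185505
 -26.00724406] [ 13.71775264  19.30306579 -25.50965771   0.         -45.1872765
  -9.71775264]
[0.80052273 0.0512552  0.13      ] [ 0.6764901  -0.14981849  0.05      ]
```

View pics/crops0.png

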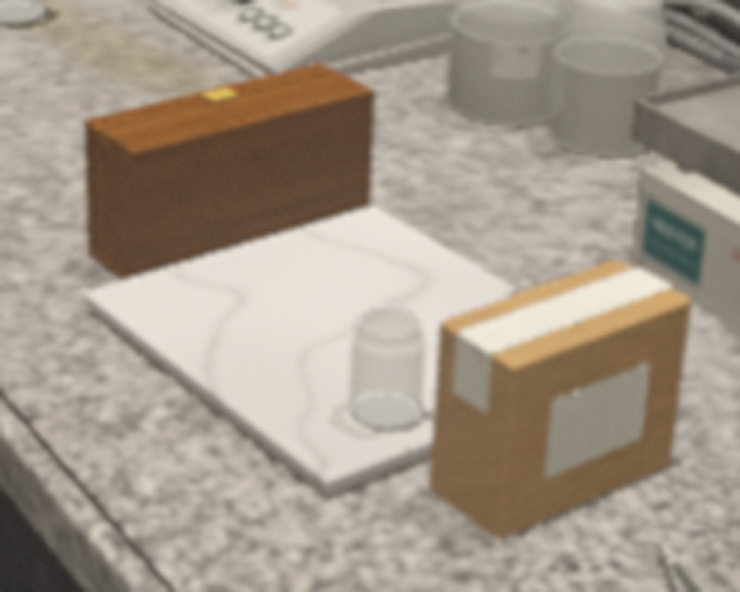

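Top and side views agree to 2–5 px. The box centre is about (0.513, 0.036) and both box and slab are yawed about 4.6°. The measured face of 166×52 mm fits 164×55. Next I'll approach the lid with the jaws open along the box's length and find it by touch.

```bash
cat >> h.py <<'E'
Y=np.radians(4.6); N=np.array([np.sin(Y),-np.cos(Y),0]) # push direction (slab -y)
C=np.array([.5125,.036,0]); ORI=[180,0,4.6-180]
E
python3 - <<'E'
from h import *
p=C-N*(.0275+.0095+.03)
arm.move_to(list(p+[0,0,.18]),ORI); print(arm.get_t())
arm.servo_line(list(p+[0,0,.070]),0.12)
f0=np.array(arm.get_force())
r=arm.servo_line(list(p+N*.04+[0,0,.070]),0.03,force_limit=1.2)
q=np.array(arm.get_eef_pos());print(r,q,(q-C)@N,arm.get_t(),np.array(arm.get_force())-f0,arm.get_finger_gap())
shot('side','side1.png');shot('top','top1.png')
E
```

```text
2.2333
True [0.50970712 0.07258027 0.06973987] -0.03668642221979771 4.25 [ 0.97727234  0.91766557 -0.01498237] 0.08688401181419224
```

Contact is where I expected it: tip at −36.7 mm against −37 predicted. Next I'll follow the tipping arc in steps, watching the force.

```bash
cat >> h.py <<'E'
def tip(th,zoff=0.):
    t=np.radians(th);a,b=-.057,.0577
    s=.0295+a*np.cos(t)+b*np.sin(t); z=.012-a*np.sin(t)+b*np.cos(t)
    return list(C+N*(s-.0095)+[0,0,z+zoff])
E
python3 - <<'E'
from h import *
for th in (8,16,24,32):
    arm.servo_line(tip(th,-.001),.05,force_limit=15); print(th,np.round(arm.get_force(),2),np.round(arm.get_eef_pos(),4),arm.get_t())
shot('side','side2.png');shot('top','top2.png')
a=cv2.imread('pics/side2.png')[160:320,230:430];b=cv2.imread('pics/top2.png')[150:270,240:440]
cv2.imwrite('pics/m2.png',np.hstack([cv2.resize(a,(400,320)),cv2.resize(b,(400,320))]))
E
```

```text
8 [-0.54  1.86  0.3 ] [0.5102 0.0642 0.0762] 4.7167
16 [0.36 1.46 0.08] [0.5111 0.0545 0.0824] 5.0917
24 [-0.18  1.15  0.55] [0.5119 0.0442 0.0871] 5.4667
32 [ 0.53 -0.15  0.02] [0.5126 0.0333 0.0902] 5.8417
```

View pics/m2.png

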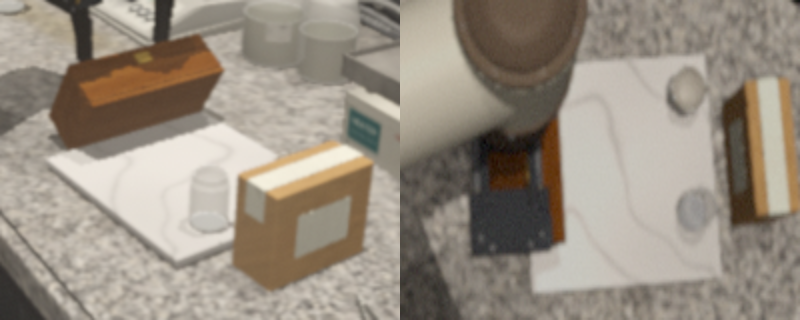

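The side view shows the box leaning about 30° over the slab with the fingers still behind its lid. The carton hasn't moved. I'll continue past balance.

Run:
```python
from h import *
for th in (38,44,50,56,64):
    arm.servo_line(tip(th,-.001),.06,force_limit=15); print(th,np.round(arm.get_force(),2),np.round(arm.get_eef_pos(),4),arm.get_t())
shot('side','side3.png');shot('top','top3.png')
a=cv2.imread('pics/side3.png')[160:320,230:430];b=cv2.imread('pics/top3.png')[150:270,240:440]
cv2.imwrite('pics/m3.png',np.hstack([cv2.resize(a,(400,320)),cv2.resize(b,(400,320))]))
```

```text
38 [-0.77 -0.45  0.13] [0.5133 0.025  0.0915] 6.2333
44 [ 0.13  0.09 -0.4 ] [0.514  0.0166 0.0921] 6.525
50 [-0.01  0.58  0.41] [0.5146 0.0081 0.0917] 6.8167
56 [ 0.27 -0.54 -0.11] [ 5.153e-01 -3.000e-04  9.040e-02] 7.1083
64 [-0.52  0.29  0.01] [ 0.5161 -0.0111  0.0873] 7.45
```

View pics/m3.png

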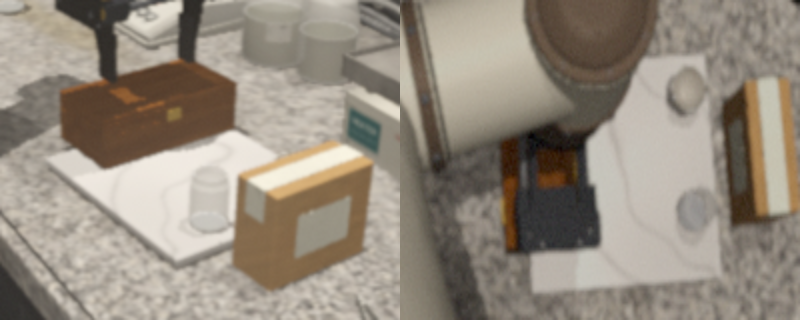

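The box has fallen lid up onto the slab. I'll back away upward and measure.

Run:
```python
from h import *
p=np.array(arm.get_eef_pos()); arm.servo_line(list(p+[0,0,.06]),.15)
arm.move_to([.35,.33,.25],ORI);print(arm.get_t())
shot('side','side4.png');d=shot('top','top4.png')
a=cv2.imread('pics/side4.png')[160:320,230:430];b=cv2.imread('pics/top4.png')[150:270,240:440]
cv2.imwrite('pics/m4.png',np.vstack([np.hstack([cv2.resize(a,(400,320)),cv2.resize(b,(400,240))]) if 0 else cv2.resize(b,(800,480),interpolation=cv2.INTER_CUBIC)]))
cv2.imwrite('pics/s4.png',cv2.resize(a,(700,560),interpolation=cv2.INTER_CUBIC))
```

```text
9.5583
```

View pics/m4.png

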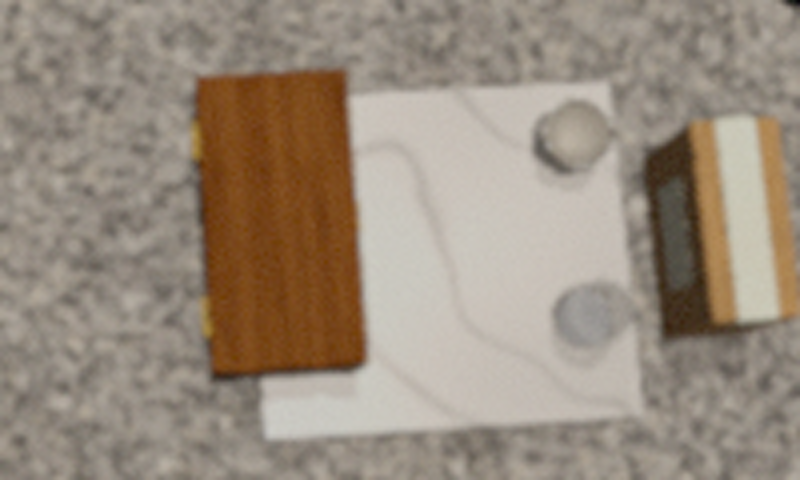

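View pics/s4.png

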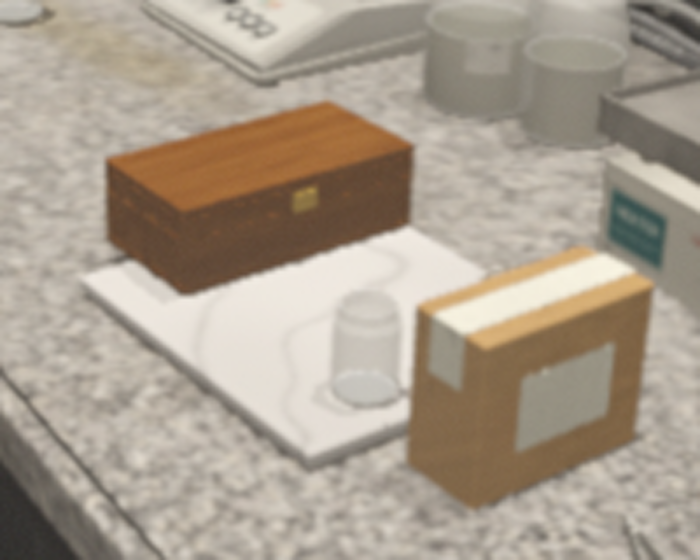

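Run:
```python
from h import *
d=pickle.load(open('pics/top4.png.pkl','rb'))
P=lambda u,v,z: onz(d,240+u/4-.4,150+v/4-.4,z)[:2]
B=np.array([P(197,78,.067),P(345,70,.067),P(364,362,.067),P(214,375,.067)])
S=np.array([P(610,83,.012),P(640,413,.012),P(264,439,.012)])
ang=lambda a,b:np.degrees(np.arctan2(*(b-a)[::-1]))
print(B.round(4),B.mean(0),ang(B[3],B[0]),ang(B[2],B[1]),np.linalg.norm(B[0]-B[1]),np.linalg.norm(B[2]-B[1]))
c=B.mean(0); print('slab left edge ang est',ang(S[1],S[0]))
print('overhang',-(B[[0,3]].mean(0)-S[2])@N[:2], 'centre inside',(c-S[2])@N[:2], 'right half',(S[1]-S[2])@N[:2])
a=pickle.load(open('pics/top0.png.pkl','rb'))['frame'][165:240,400:445].astype(int);b=d['frame'][165:240,400:445].astype(int);print('carton diff',abs(a-b).max(2).mean(),abs(a-b).max())
# height by two views: near-right top corner
s=pickle.load(open('pics/side4.png.pkl','rb'))
o1,r1=ray(d,240+364/4-.4,150+362/4-.4);o2,r2=ray(s,230+184/3.5-.4,160+211/3.5-.4)
t=np.linalg.lstsq(np.c_[r1,-r2],o2-o1,rcond=None)[0];print(o1+r1*t[0],o2+r2*t[1]);print(arm.get_t())
```

```text
[[ 0.5954  0.0403]
 [ 0.6027 -0.0415]
 [ 0.4411 -0.0534]
 [ 0.4317  0.0268]] [ 0.51773226 -0.00693212] 4.714564537771421 4.225026060027022 0.08215220462870663 0.16212475466491477
slab left edge ang est 4.13872585587766
overhang 0.02871938507021392 centre inside 0.012007625593673774 right half 0.21693783914548273
carton diff 8.354074074074074 26
[ 0.44155351 -0.05405958  0.06210579] [ 0.44376214 -0.05506252  0.06245671]
9.6583
```

The box lies lid up at yaw 4.5° and the slab is at about 4.1–4.6°, so it's in line. It did slip back on the fall: the overhang past the slab edge is about 28 mm, and its centre is only 12–14 mm inside. I'll slide it about 14 mm further onto the slab with a low, two-finger push clear of the hinges. That restores the 12–15 mm overhang the stop geometry gives.

Run:
```python
from h import *
c=np.array([.5177,-.0069,0]); Z=.034
arm.set_gripper(.055)
p=c-N*(.0425+.0095+.03)
arm.move_to(list(p+[0,0,.13]),ORI)
arm.servo_line(list(p+[0,0,Z]),.12)
r=arm.servo_line(list(p+N*.036+[0,0,Z]),.03,force_limit=1.2)
q=np.array(arm.get_eef_pos());s=(q-c)@N;print(r,s,'exp -.052',arm.get_t(),arm.get_finger_gap())
if r and abs(s+.052)<.006:
    print(arm.servo_line(list(q+N*.0145),.03,force_limit=12),np.round(arm.get_force(),2))
    q2=np.array(arm.get_eef_pos());print('moved',(q2-q)@N)
    arm.servo_line(list(q2-N*.03),.1)
    arm.servo_line(list(q2-N*.03+[0,0,.1]),.15)
    arm.move_to([.35,.33,.25],ORI)
print(arm.get_t())
shot('side','side5.png');d=shot('top','top5.png')
a=cv2.imread('pics/side5.png')[160:320,230:430];b=cv2.imread('pics/top5.png')[150:270,240:440]
cv2.imwrite('pics/m5.png',cv2.resize(b,(800,480),interpolation=cv2.INTER_CUBIC))
cv2.imwrite('pics/s5.png',cv2.resize(a,(700,560),interpolation=cv2.INTER_CUBIC))
```

```text
True -0.05129700628265398 exp -.052 13.6083 0.05462797227204468
False [ 0.14 -0.29  0.37]
moved 0.015011588084913523
16.7917
```

View pics/m5.png

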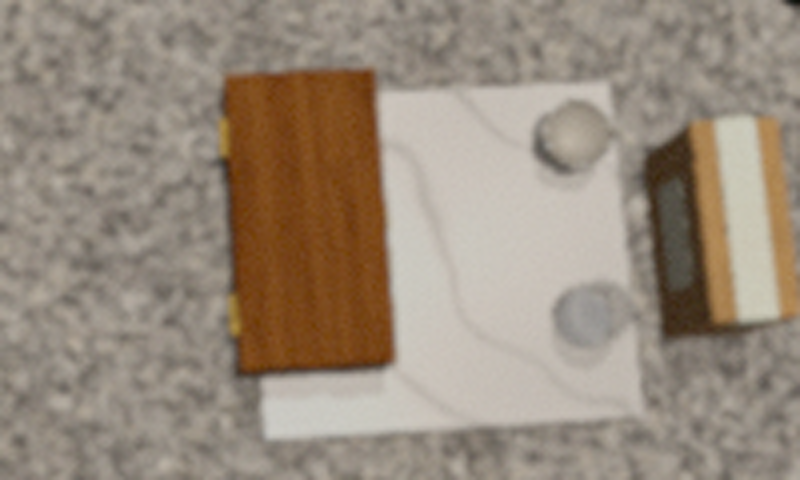

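View pics/s5.png

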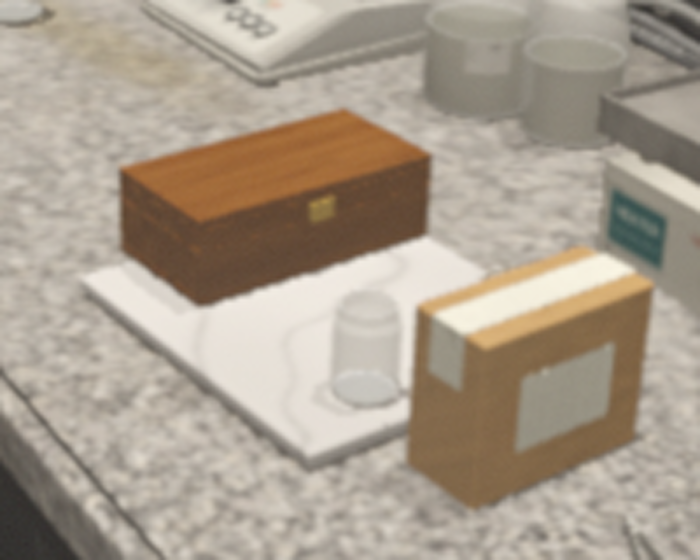

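Run:
```python
from h import *
d=pickle.load(open('pics/top5.png.pkl','rb'))
P=lambda u,v,z: onz(d,240+u/4-.4,150+v/4-.4,z)[:2]
B=np.array([P(226,76,.067),P(374,70,.067),P(393,362,.067),P(240,372,.067)])
S=P(264,439,.012)
ang=lambda a,b:np.degrees(np.arctan2(*(b-a)[::-1]))
c=B.mean(0);print(c,ang(B[3],B[0]),ang(B[2],B[1]),ang(c*0+ (B[2]+B[3])/2,(B[0]+B[1])/2),np.linalg.norm(B[0]-B[1]),np.linalg.norm(B[2]-B[1]),'inside',(c-S)@N[:2],'from start',(c-C[:2])@N[:2])
print(arm.get_t()); arm.hand_in()
```

```text
[ 0.51890931 -0.02232856] 3.9835512361068885 4.046101390894138 4.014679817756468 0.08219741276528776 0.16220620014157264 inside 0.027448866321275325 from start 0.058654696340965234
16.8917
the job is handed in; nothing more can be done
```

The box of weights now lies lid up on the slab, in line with the edge it stood against. I handed the job in at 16.9 s with the arm clear of everything.

- **Tipping:** I pushed high on the lid with both fingers, following the tipping arc, and the contact force stayed around 2 N. The box went over past balance and fell flat onto the slab.
- **Extra push:** As it fell, the box slid back, leaving its centre only 12–14 mm inside the slab edge. I slid it 15 mm further on with a low, gentle push on its hinged side.
- **Final position:** The last top view puts the box at a yaw of 4.0°, against 4.1–5.4° for the slab edges. Its centre is about 27 mm inside the slab edge, leaving roughly 14 mm overhanging.
- **Other items:** The carton, crucible and weighing bottle appear unmoved in both camera views.
- **Disagreement:** Before the extra push, combining the two views put a lid corner at 62 mm instead of the expected 67 mm. The side view had shown an offset of up to about 5 pixels at the start, so I took this as calibration error, since the box looks flat. I did not repeat that height check after the extra push.

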